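# Lock the holding jig's jaw with its L-slot knob

### The arm

A 6-joint arm with a two-finger parallel gripper is mounted at the origin on a cart in front of the work surface, level with it; the furniture and walls round the work are solid. World frame = base frame: x ahead of the robot, y to its left, z up, the work surface at z = 0. Lengths are in m, angles in degrees, forces in N, time in s.
With the tool pointing down it reaches from about 0.4 to 0.825 m from the base axis. Payload 7 kg.
Tool frame: the origin (TCP) lies midway between the tips of the shut fingers; the grasp point (between the pads) lies 19 mm behind it; z points along the fingers, y is the direction in which the jaws open and shut (so a half turn about z gives the same grasp; the last joint's range is limited). The gripper opens to 85 mm and grips with 20 to 120 N. Pads are 22 mm wide; open, the fingers measure 114 mm over their backs; the gripper's body (76 mm by 85 mm) begins 54 mm behind the grasp point. The pads swing forward as they close: fully open they stand 13 mm farther back than shut.
Start: joints at [-47.894, 20.546, 0.682, 0, -70.136, -16.507], TCP at [0.292, -0.609, 0.231] pointing down, gripper open.
Joint ranges: [-176.03, 176.03], [-82.01, 121.73], [-58.28, 71.71], [-173.87, 95.51], [-174.79, -0.11], [-173.66, 173.66]. Speed limits (degrees/s): [136.94, 136.94, 172.46, 180, 180, 180].

### API

Orientations are given as a 3x3 rotation matrix whose columns are the frame's x, y, z axes.
In Python, from station import env gives the robot as it stands.
- The arm moves only by the shell command python3 -m creep 'ROWS' [OPENING]. ROWS is a JSON object of lists of equal length, an entry for each row: "translation": the shift along the tool's x, y, z in m, a list of three; "turn": the turn, a rotation vector about the tool's x, y, z in rad, a list of three. A call has exactly 8 rows; each row shifts and turns the commanded pose from where the row before left it, along the tool's axes as they then stand; what a row does not reach is not made up. A row lasts 1/12 s, in which the tool goes at most 41.7 mm and 7.16 degrees, less where a joint would pass 70% of its speed; a pose out of reach is approached as far as the arm can. A call is refused whole if a number of a shift passes 0.0417 or a number of a turn 0.125, either way. A call with a gripper value outside its range is refused whole. OPENING is the opening, from -1 (shut) to 1 (fully open), set as the call begins (- or left out, the last holds). The fingers move at their own pace and stop on an object; the grip force is fixed at half the most. Time passes only in rows, so rows that do not move let the fingers close, or fill a call up. It gives the time, the measured TCP pose, the force and the opening at its end, in the units of the state.
- env.sense(): the state, without advancing time (a new reading comes with each control period).
- env.read_camera(name): name is "scene" or "top" or "wrist"; returns a dict with "pixels" (420x560x3 uint8, red, green, blue), "fov_y" (degrees; the focal length in pixels is half the picture's height over the tangent of half this angle, whatever the lens; pixels are square), "cx", "cy" (the principal point, pixels), "k1" (the pictures are not rectified: a ray, as slopes to the right and down, at radius r is drawn at 1 + k1 r^2 times it, then the intrinsics apply), "xyz" and "orientation" of the camera in the world; the wrist camera has in their place "hand_eye" (4x4, takes a point from camera to tool coordinates, whose origin is the TCP and whose axes are the flange's). Camera axes: x right, y up, looking along -z (the intrinsics and any distortion apply to the point x, -y, -z); pixel columns grow to the right and rows downward; lengths in m; the calibration is good to about 2 mm. A picture is of the moment at which its call begins: read the wrist's pose just before it. There is no depth.
- env.job_done(): hands the job in, once; it reports no verdict.
Trained networks look in a picture, given as the dict that the camera call returned (one of the last four; its "shot" number tells which), for a name from the list of things; names that differ only in an ending like _2 or _b are one class to them, and where a whole thing is asked for, a point or a joint stands for the part that bears it (a point fixed in the world has none). Each returns a list of dicts, best first, with "conf" (0 to 1); they miss things now and then, are a little off and sometimes report something else, mostly with a low value. They report only what shows in the picture. A call takes as long as a camera call.
- env.find_in(picture, thing): "location" ([x, y, z] in m, in the coordinates of the camera as it stood for that picture, good to about 4 mm: the middle of the surface that is visible of it).
- env.landmark_of(picture, thing): "location" ([x, y, z] in m, in the coordinates of the camera as it stood for that picture, good to about 4 mm: a listed point, or the origin of a listed thing).
The state is a dict: "time_s": time; "q": joint angles; "qvel": joint speeds; "effort": joint torques, N m; "tool_pos": TCP position; "ee_rot": TCP orientation; "force": force on the tool from outside, world axes, zero at the start; "ft_torque": the same for the moment, N m; "grip_width": finger opening in m.
Only numpy, scipy, OpenCV 4.12 (cv2) and the standard library are available. Lean on these libraries where they do the work, as an engineer would, in place of code of your own. Each camera call takes 0.05 s, during which the arm holds its last target. There are 200 camera calls.

### The job

Fix the pine block in the holding jig with the aluminium slot plate: push the red knob along the straight slot until the jaw has driven the block square up against the fence, then push the knob round the corner, sideways, fully home to the end of the lock notch, and leave it there. Only push the knob, gently, with the fingertips or the outside of the fingers: do not pinch it, do not lift anything or touch the block itself, and leave the sanding block, oak offcut and marker where they lie.

Things in the scene. Friction and masses are not known exactly. Their poses are not given: they have to be found in the camera images.
- jig: plywood holding jig fixed to the worktop, 150 mm (its x) by 240 mm (its y), yaw within 0.25 rad; origin: centre of its underside, z up. Base board 12 mm thick. A flat aluminium cover plate (x +-70, y -115 to +10 mm, top 35 mm over the worktop) has an L-shaped slot: a leg along y at x = 0, then at its +y end a notch along +x (at yaw 0 away from the robot)
- slot_corner (a point): corner of the slot, on the plate's top (35 mm up): the knob's centre stands over it when pushed to the end of the straight leg, at the jig's x 0, y -10 mm. The leg's rear end (knob centre) is at x 0, y -60 mm. Axes as the jig's
- notch_end (a point): end of the lock notch, on the plate's top: the knob's centre stands over it when fully home, 31 mm from the corner along the jig's +x. A small green dot on the plate lies 19 mm farther on. Axes as the jig's
- fence_face (a point): point midway along the inner face of the wooden fence that closes the jig's +y end, 100 mm from the jig's centre; the fence is 150 mm wide, 20 mm thick, its top 48 mm over the worktop. Axes as the jig's
- jaw (a joint): travel of the jaw, and of the knob that it carries, along the jig's +y, in m: 0 to 0.015 at the start, 0.050 at the corner. The jaw is a bar under the plate, 104 mm wide, its rubber face 64 mm ahead (+y) of the knob's centre. About 2 N moves it; it stays where it is left. With the knob in the notch it reads 0.045 to 0.050
- knob (a joint): travel of the knob across, along the jig's +x, in m: 0 in the straight leg (2 mm play either way), 0.031 at the end of the notch. It can leave the leg only when the jaw is at 0.045 or more. About 1.2 N moves it, no spring; it cannot be lifted off or turned
- knob_mid (a point): centre of the red round upright knob, 26 mm across: it reaches from 37 to 78 mm over the worktop (2 mm over the plate), this point 58 mm. It is at the jig's x = joint knob, y = -60 mm + joint jaw
- wood_mid (a point): centre of the loose pine block, 45 x 120 x 25 mm (its x, y, z), on the jig's base board between jaw and fence, its long side about along the jig's x. At the fence its centre is at the jig's y = +78 mm; at first 9 to 24 mm short of that and up to 0.06 rad askew. The jaw pushes it home and squares it
- sanding_block_mid (a point): centre of a bystander to be left alone: brown sanding block, 66 x 110 x 33 mm, loose on the worktop
- oak_offcut_mid (a point): centre of a bystander to be left alone: short oak offcut, 32 x 90 x 32 mm, loose on the worktop
- marker_mid (a point): centre of a bystander to be left alone: black marker pen with a blue cap, 128 mm long, 18 mm thick, loose on the worktop

How it is judged (in metres and radians):
On the way:
1. the jaw has been pushed to the corner, with the knob still in the straight leg (value of joint jaw above 0.044 m and value of joint knob below 0.015 m), for 0.05 s.
At the end, for the whole second after the job is handed in: The knob is within 4 mm of the end of the lock notch (joint knob over 0.027, jaw over 0.043) and at rest, and the pine block lies flat on the base board, within 4 mm of the fence and within 0.06 rad of square to it (value of joint jaw above 0.043 m and value of joint knob above 0.027 m and y of wood_mid in the frame of jig above 0.074 m and angle between the x axis of jig and the y axis of wood_mid, either way round below 0.06 rad and height (world z) of wood_mid below 0.03 m and velocity of joint knob below 0.01 m/s and linear speed of wood below 0.02 m/s); the robot touches nothing.
It fails at once if the robot pinches the knob or pushes the jig with more than 35 N (contact force between the fingers and jig above 35 N).
It fails at once if the robot touches the pine block (over 1 N) (contact force between any of the fingers, the arm and wood above 1 N).
It fails at once if the pine block is lifted more than 10 mm (height (world z) of wood_mid above 0.0345 m).
It fails at once if the sanding block, oak offcut or marker is moved more than 15 mm (distance of any of sanding_block_mid, oak_offcut_mid, marker_mid from where it was at the start of the episode above 0.015 m).
It also fails if it takes over 40 s, if anything falls off the work surface, if the arm or the gripper's body presses on something with over 40 N, if the wrist force passes 120 N, or if a joint passes its speed limit or range.

## Working session

There is one attempt and no reset: what is moved stays moved. The work goes in short steps, Python scripts to look and compute and a shell command to move; the robot and the scene stay as the last step left them, time stands still between calls to the robot, and variables do not carry over. Pictures are saved under pics/ and viewed, about 8 in all and at most 12, crops included, and the job is handed in when it is done.

```bash
mkdir -p pics; ls; cat > h.py <<'E'
import numpy as np, cv2
from station import env
def shoot(n,f=None):
    s=env.sense(); p=env.read_camera(n)
    if n=='wrist':
        T=np.eye(4);T[:3,:3]=s['ee_rot'];T[:3,3]=s['tool_pos'];M=T@np.array(p['hand_eye'])
    else:
        M=np.eye(4);M[:3,:3]=p['orientation'];M[:3,3]=p['xyz']
    if f: cv2.imwrite('pics/'+f,p['pixels'][:,:,::-1])
    return p,M
def lm(p,M,t,fn='landmark_of'):
    return [(np.round(M[:3,:3]@np.array(d['location'])+M[:3,3],4).tolist(),round(d['conf'],2)) for d in getattr(env,fn)(p,t)[:2]]
def ray(p,M,uv,z):
    f=p['pixels'].shape[0]/2/np.tan(np.radians(p['fov_y'])/2)
    d=(np.array(uv,float)-[p['cx'],p['cy']])/f; s=d.copy()
    for _ in range(20): s=d/(1+p['k1']*(s@s))
    v=M[:3,:3]@np.array([s[0],-s[1],-1]); o=M[:3,3]
    return o+v*(z-o[2])/v[2]
E
python3 - <<'E'
from h import *
s=env.sense();print(s['time_s'],s['tool_pos'],s['force'],s['grip_width']);print(np.round(s['ee_rot'],3))
for c in('scene','top'):
    p,M=shoot(c,c+'0.png');print(c,np.round(M,3).tolist(),p['k1'],p['fov_y'])
    for t in('jig','slot_corner','notch_end','fence_face','knob_mid','wood_mid','sanding_block_mid','oak_offcut_mid','marker_mid'):print(t,lm(p,M,t))
E
```

```text
pics
0.0 [ 0.29141585 -0.60832339  0.2303488 ] [ 0.09919187 -0.00621489 -1.16747436] 0.08509013871420329
[[-0.902 -0.432 -0.001]
 [-0.432  0.902  0.001]
 [ 0.     0.002 -1.   ]]
scene [[-0.6, 0.619, -0.507, -0.031], [-0.8, -0.463, 0.383, 0.531], [0.002, 0.635, 0.772, 0.909], [0.0, 0.0, 0.0, 1.0]] -0.06255117536722167 49.84583056478709
jig [([0.456, 0.3578, 0.0008], 0.55)]
slot_corner [([0.4616, 0.35, 0.0365], 0.7), ([0.4917, 0.3553, 0.0329], 0.47)]
notch_end [([0.4915, 0.3562, 0.034], 0.86)]
fence_face [([0.4499, 0.4594, 0.0331], 0.84)]
knob_mid [([0.4656, 0.2988, 0.0549], 0.62)]
wood_mid [([0.4462, 0.4237, 0.018], 0.97), ([0.5691, 0.0237, 0.0191], 0.21)]
sanding_block_mid [([0.5685, 0.0231, 0.0204], 0.59)]
oak_offcut_mid [([0.512, -0.2066, 0.0165], 0.69)]
marker_mid [([0.6005, -0.1034, 0.007], 0.59)]
top [[0.016, 0.991, -0.133, 0.394], [-1.0, 0.013, -0.028, 0.117], [-0.026, 0.133, 0.991, 1.003], [0.0, 0.0, 0.0, 1.0]] -0.06325226236351618 57.02835400946974
jig [([0.4622, 0.3654, 0.0007], 0.57)]
slot_corner [([0.4606, 0.3507, 0.0341], 0.58)]
notch_end [([0.4926, 0.3531, 0.0382], 0.91)]
fence_face [([0.4472, 0.463, 0.0312], 0.73), ([0.5657, 0.0255, 0.0133], 0.72)]
knob_mid [([0.4644, 0.3014, 0.0539], 0.57), ([0.4626, 0.3516, 0.0363], 0.48)]
wood_mid [([0.452, 0.4219, 0.0257], 0.73), ([0.4621, 0.3525, 0.0385], 0.43)]
sanding_block_mid [([0.5665, 0.0268, 0.0166], 0.95), ([0.4625, 0.35, 0.0346], 0.32)]
oak_offcut_mid [([0.513, -0.2096, 0.0167], 0.96)]
marker_mid [([0.5968, -0.1059, 0.0083], 0.66)]
```

View pics/top0.png

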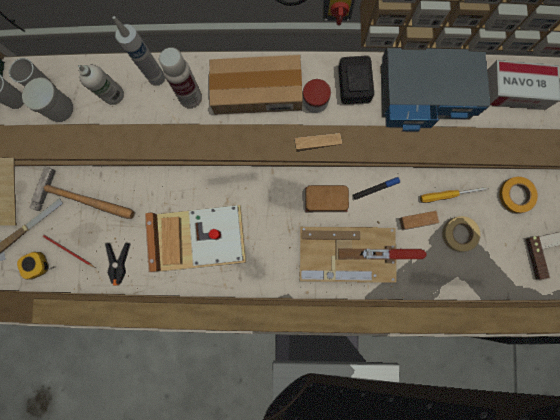

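View pics/scene0.png

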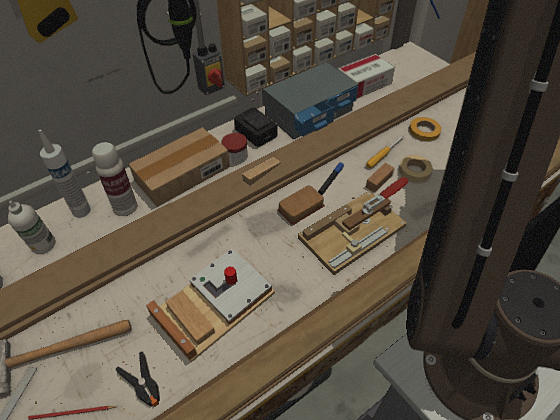

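The top view shows the jig at about (200,238), with the red knob at (213,234) and the fence at (152,241). The clamp jig at (350,255) is a distractor. The jig's yaw is about +0.11 rad, so I'll shut the fingers, turn the tool to match and cross over at height.

```bash
python3 -m creep '{"translation":[[0,0,0],[0,0,0],[0,0,0],[-0.03,0.028,0],[-0.03,0.028,0],[-0.03,0.028,0],[-0.03,0.028,0],[-0.03,0.028,0]],"turn":[[0,0,0.112],[0,0,0.112],[0,0,0.112],[0,0,0],[0,0,0],[0,0,0],[0,0,0],[0,0,0]]}' -1
python3 -m creep '{"translation":[[-0.0145,0.039,0],[-0.0145,0.039,0],[-0.0145,0.039,0],[-0.0145,0.039,0],[-0.0145,0.039,0],[-0.0145,0.039,0],[-0.0145,0.039,0],[-0.0145,0.039,0]],"turn":[[0,0,0],[0,0,0],[0,0,0],[0,0,0],[0,0,0],[0,0,0],[0,0,0],[0,0,0]]}'
```

```text
time_s: 1.67
tool_pos: [0.4261, -0.4515, 0.2315]
ee_rot: [[-0.994, -0.11, 0.0], [-0.11, 0.994, -0.0], [-0.0, -0.0, -1.0]]
force: [0.9, -0.3, -0.1]
grip_width: 0.0002
time_s: 2.33
tool_pos: [0.5061, -0.1281, 0.2318]
ee_rot: [[-0.994, -0.111, 0.001], [-0.111, 0.994, 0.0], [-0.001, -0.0, -1.0]]
force: [1.2, 0.4, 0.3]
grip_width: 0.0001
```

```bash
python3 -m creep '{"translation":[[0,0.041,0],[0,0.041,0],[0,0.041,0],[0,0.041,0],[0,0.041,0],[0,0.041,0],[0,0.041,0],[0,0.02,0]],"turn":[[0,0,0],[0,0,0],[0,0,0],[0,0,0],[0,0,0],[0,0,0],[0,0,0],[0,0,0]]}'
python3 - <<'E'
from h import *
p,M=shoot('wrist','w1.png');print(np.round(M,3).tolist())
for t in('jig','slot_corner','notch_end','fence_face','knob_mid','wood_mid'):print(t,lm(p,M,t))
E
```

```text
time_s: 3.0
tool_pos: [0.4716, 0.1787, 0.2317]
ee_rot: [[-0.994, -0.113, 0.001], [-0.113, 0.994, 0.001], [-0.001, 0.001, -1.0]]
force: [1.0, 0.6, 0.8]
grip_width: -0.0001
[[-0.112, -0.951, -0.286, 0.398], [0.994, -0.108, -0.033, 0.171], [0.001, -0.288, 0.958, 0.375], [0.0, 0.0, 0.0, 1.0]]
jig [([0.4612, 0.359, 0.0008], 0.61)]
slot_corner [([0.4652, 0.348, 0.0337], 0.79), ([0.5934, -0.1035, 0.0117], 0.74)]
notch_end [([0.4941, 0.3517, 0.0321], 0.9)]
fence_face []
knob_mid [([0.4672, 0.3033, 0.0594], 0.82)]
wood_mid [([0.4498, 0.4194, 0.0259], 0.85)]
```

View pics/w1.png

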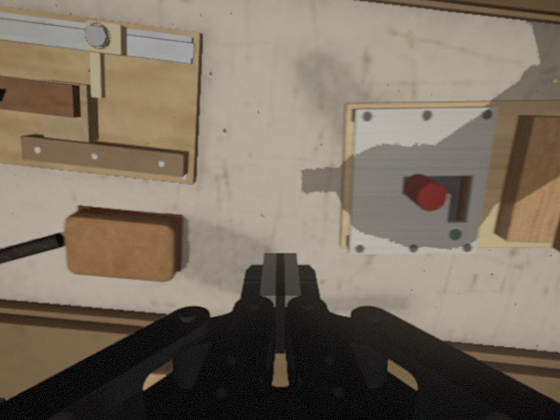

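The wrist view shows the knob's top centre at about (431,199), the green dot at (456,234), and plate screws at (368,116), (488,115), (360,247) and (467,248).

```bash
python3 - <<'E'
from h import *
p,M=shoot('wrist')
for n,uv,z in[('knobtop',(431,199),.078),('green',(456,234),.035),('s1',(368,116),.035),('s2',(488,115),.035),('s3',(360,247),.035),('s4',(467,248),.035),('pl_ll',(349,252),.035),('pl_ul',(355,110),.035)]:print(n,ray(p,M,uv,z).round(4))
a,b,c,d=[ray(p,M,uv,.035) for uv in((368,116),(488,115),(360,247),(467,248))]
for u,v in((a,b),(c,d)):print('yaw',np.arctan2(-(v-u)[0],(v-u)[1]),np.linalg.norm(v-u))
u=(a+b)/2;v=(c+d)/2;print('yawx',np.arctan2((v-u)[1],(v-u)[0]),np.linalg.norm(v-u))
yaw=.115;R=np.array([[np.cos(yaw),-np.sin(yaw)],[np.sin(yaw),np.cos(yaw)]])
print('corner from green',ray(p,M,(456,234),.035)[:2]-R@[.05,0])
E
```

```text
knobtop [0.4693 0.3008 0.078 ]
green [0.5118 0.3525 0.035 ]
s1 [0.4098 0.2469 0.035 ]
s2 [0.3976 0.3527 0.035 ]
s3 [0.5358 0.2615 0.035 ]
s4 [0.5251 0.3669 0.035 ]
pl_ll [0.5423 0.2516 0.035 ]
pl_ul [0.4059 0.2345 0.035 ]
yaw 0.11467989540326883 0.10648512945395545
yaw 0.10110716147520538 0.10585203019115966
yawx 0.11331643583715921 0.1275346792022049
corner from green [0.46209919 0.34675567]
```

```bash
python3 -m creep '{"translation":[[-0.0012,0.009,0.0225],[-0.0012,0.009,0.0225],[-0.0012,0.009,0.0225],[-0.0012,0.009,0.0225],[-0.0012,0.009,0.0225],[-0.0012,0.009,0.0225],[-0.0012,0.009,0.0225],[-0.0012,0.009,0.0225]],"turn":[[0,0,0],[0,0,0],[0,0,0],[0,0,0],[0,0,0],[0,0,0],[0,0,0],[0,0,0]]}'
python3 - <<'E'
from h import *
p,M=shoot('wrist','w2.png')
for t in('slot_corner','notch_end','knob_mid','wood_mid'):print(t,lm(p,M,t))
E
```

```text
time_s: 4.07
tool_pos: [0.4741, 0.2472, 0.0505]
ee_rot: [[-0.994, -0.109, 0.0], [-0.109, 0.994, 0.0], [-0.0, 0.0, -1.0]]
force: [0.6, 0.2, 0.4]
grip_width: -0.0001
slot_corner [([0.4621, 0.3493, 0.035], 0.79)]
notch_end [([0.4915, 0.3539, 0.0323], 0.59)]
knob_mid [([0.4666, 0.3031, 0.0607], 0.92)]
wood_mid []
```

View pics/w2.png

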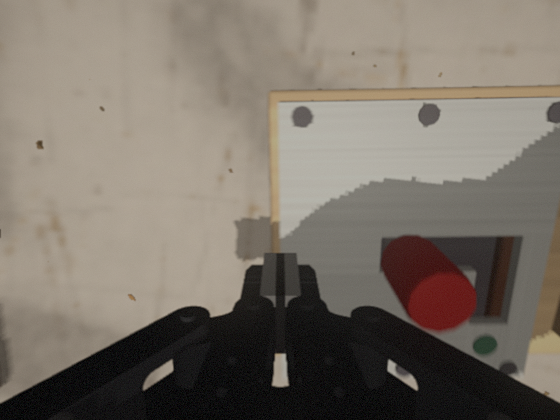

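The knob is dead ahead of the shut fingers, with its top at (441,297). I'll push along tool y.

```bash
python3 -m creep '{"translation":[[0,0.006,0],[0,0.006,0],[0,0.005,0],[0,0.005,0],[0,0.005,0],[0,0.005,0],[0,0.005,0],[0,0.005,0]],"turn":[[0,0,0],[0,0,0],[0,0,0],[0,0,0],[0,0,0],[0,0,0],[0,0,0],[0,0,0]]}'
python3 - <<'E'
from h import *
p,M=shoot('wrist','w3.png')
for t in('slot_corner','notch_end','knob_mid'):print(t,lm(p,M,t))
print(env.sense()['force'])
E
```

```text
time_s: 4.98
tool_pos: [0.4688, 0.2896, 0.0514]
ee_rot: [[-0.994, -0.111, -0.0], [-0.111, 0.994, -0.001], [0.0, -0.001, -1.0]]
force: [0.1, -2.4, 0.9]
grip_width: 0.0002
slot_corner [([0.4639, 0.3484, 0.0349], 0.93)]
notch_end [([0.4927, 0.352, 0.0345], 0.98)]
knob_mid [([0.4624, 0.3144, 0.0626], 0.57)]
[ 0.09904163 -0.37789209  0.25344232]
```

In contact at about 2 N. Roughly 30 mm is left to the corner.

```bash
python3 -m creep '{"translation":[[0,0.0035,0],[0,0.0035,0],[0,0.0035,0],[0,0.0035,0],[0,0.0035,0],[0,0.0035,0],[0,0.003,0],[0,0.003,0]],"turn":[[0,0,0],[0,0,0],[0,0,0],[0,0,0],[0,0,0],[0,0,0],[0,0,0],[0,0,0]]}'
python3 - <<'E'
from h import *
p,M=shoot('wrist','w4.png')
for t in('slot_corner','notch_end','knob_mid','wood_mid'):print(t,lm(p,M,t))
s=env.sense();print(s['force'],s['tool_pos'])
E
```

```text
time_s: 5.85
tool_pos: [0.4658, 0.3164, 0.0512]
ee_rot: [[-0.994, -0.111, -0.0], [-0.111, 0.994, -0.0], [0.0, -0.0, -1.0]]
force: [-1.0, -2.8, 0.0]
grip_width: 0.0001
slot_corner [([0.4631, 0.3489, 0.0352], 0.75)]
notch_end []
knob_mid [([0.4589, 0.3427, 0.0624], 0.57)]
wood_mid [([0.4507, 0.4267, 0.0241], 0.69)]
[ 0.32565822  0.13830979 -1.02166542] [0.46641532 0.31687469 0.05152124]
```

View pics/w4.png

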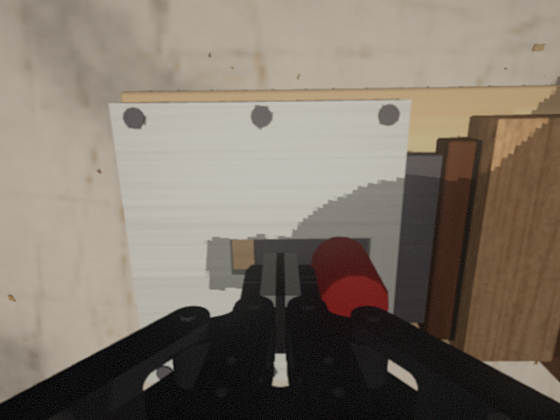

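The knob's base is at about (338,255) and the slot end at column 370, so around 6 mm remain. I'll creep in 1 mm steps and watch the force.

```bash
python3 -m creep '{"translation":[[0,0.001,0],[0,0.001,0],[0,0.001,0],[0,0.001,0],[0,0.0005,0],[0,0.0005,0],[0,0.0,0],[0,0.0,0]],"turn":[[0,0,0],[0,0,0],[0,0,0],[0,0,0],[0,0,0],[0,0,0],[0,0,0],[0,0,0]]}'
python3 -m creep '{"translation":[[0,0.0005,0],[0,0.0005,0],[0,0.0005,0],[0,0.0005,0],[0,0.0,0],[0,0.0,0],[0,0,0],[0,0,0]],"turn":[[0,0,0],[0,0,0],[0,0,0],[0,0,0],[0,0,0],[0,0,0],[0,0,0],[0,0,0]]}'
```

```text
time_s: 6.77
tool_pos: [0.4655, 0.3213, 0.0513]
ee_rot: [[-0.994, -0.111, 0.0], [-0.111, 0.994, 0.0], [-0.0, 0.0, -1.0]]
force: [0.9, -1.5, 0.7]
grip_width: 0.0001
time_s: 7.43
tool_pos: [0.4652, 0.3233, 0.0513]
ee_rot: [[-0.994, -0.111, 0.0], [-0.111, 0.994, 0.0], [-0.0, 0.0, -1.0]]
force: [1.3, -1.5, 1.8]
grip_width: 0.0001
```

```bash
python3 -m creep '{"translation":[[0,0.0005,0],[0,0.0005,0],[0,0.0005,0],[0,0.0005,0],[0,0.0,0],[0,0.0,0],[0,0,0],[0,0,0]],"turn":[[0,0,0],[0,0,0],[0,0,0],[0,0,0],[0,0,0],[0,0,0],[0,0,0],[0,0,0]]}'
python3 - <<'E'
from h import *
p,M=shoot('wrist','w5.png')
for t in('slot_corner','notch_end','knob_mid','wood_mid'):print(t,lm(p,M,t))
s=env.sense();print(s['force'],s['tool_pos'])
E
```

```text
time_s: 8.1
tool_pos: [0.465, 0.3245, 0.0513]
ee_rot: [[-0.994, -0.11, -0.0], [-0.11, 0.994, -0.001], [0.0, -0.001, -1.0]]
force: [1.4, -4.6, 2.2]
grip_width: -0.0
slot_corner [([0.4631, 0.35, 0.0348], 0.94)]
notch_end [([0.4648, 0.3459, 0.0364], 0.52)]
knob_mid [([0.4587, 0.3517, 0.0609], 0.75)]
wood_mid [([0.448, 0.4347, 0.0228], 0.6), ([0.4623, 0.3497, 0.0601], 0.29)]
[ 2.55389451 -4.17119073  2.59794716] [0.4650008  0.32455372 0.05130307]
```

View pics/w5.png

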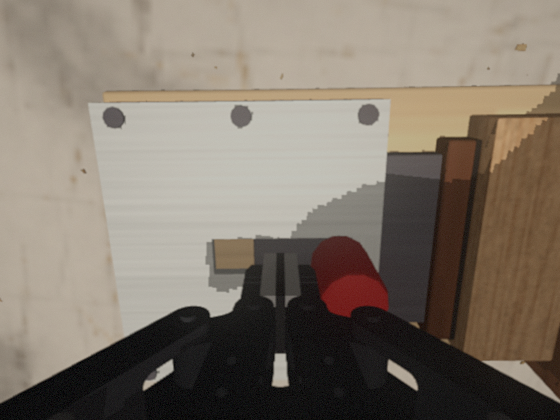

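```bash
python3 -m creep '{"translation":[[0,0.0005,0],[0,0.0005,0],[0,0.0,0],[0,0.0,0],[0,0.0,0],[0,0.0,0],[0,0,0],[0,0,0]],"turn":[[0,0,0],[0,0,0],[0,0,0],[0,0,0],[0,0,0],[0,0,0],[0,0,0],[0,0,0]]}'
```

```text
time_s: 9.02
tool_pos: [0.4649, 0.3248, 0.0513]
ee_rot: [[-0.994, -0.11, -0.001], [-0.11, 0.994, -0.002], [0.001, -0.002, -1.0]]
force: [4.2, -8.3, 3.6]
grip_width: 0.0002
```

The force has risen to 8 N with no more motion, so the knob is at the corner stop. I'll back off, go round to the knob's −x side, and leave the knob alone.

```bash
python3 -m creep '{"translation":[[0,-0.008,0],[0,-0.008,0],[0.013,0,0],[0.013,0,0],[0.013,0,0],[0,0,0],[0,0,0],[0,0,0]],"turn":[[0,0,0],[0,0,0],[0,0,0],[0,0,0],[0,0,0],[0,0,0],[0,0,0],[0,0,0]]}'
python3 - <<'E'
from h import *
p,M=shoot('wrist','w6.png')
for t in('slot_corner','notch_end','knob_mid','wood_mid'):print(t,lm(p,M,t))
s=env.sense();print(s['force'],s['tool_pos'])
E
```

```text
time_s: 9.68
tool_pos: [0.4284, 0.3064, 0.0515]
ee_rot: [[-0.994, -0.111, 0.001], [-0.111, 0.994, 0.001], [-0.001, 0.001, -1.0]]
force: [0.4, 0.8, -0.8]
grip_width: -0.0002
slot_corner [([0.4633, 0.3495, 0.0357], 0.59)]
notch_end []
knob_mid []
wood_mid [([0.4504, 0.4364, 0.0261], 0.56)]
[-1.10881348 -0.32428731  0.27538146] [0.42827131 0.30597594 0.0511583 ]
```

View pics/w6.png

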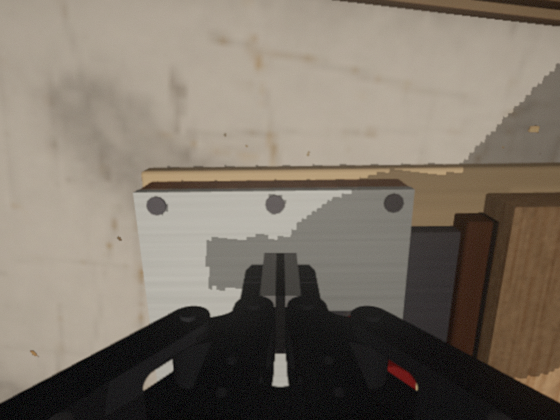

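```bash
python3 -m creep '{"translation":[[0,0.01,0],[0,0.01,0],[0,0.0105,0],[0,0.01,0],[-0.004,0,0],[-0.004,0,0],[-0.003,0,0],[0,0,0]],"turn":[[0,0,0],[0,0,0],[0,0,0],[0,0,0],[0,0,0],[0,0,0],[0,0,0],[0,0,0]]}'
python3 -m creep '{"translation":[[-0.003,0,0],[-0.003,0,0],[-0.003,0,0],[-0.003,0,0],[-0.003,0,0],[-0.003,0,0],[-0.002,0,0],[0,0,0]],"turn":[[0,0,0],[0,0,0],[0,0,0],[0,0,0],[0,0,0],[0,0,0],[0,0,0],[0,0,0]]}'
python3 - <<'E'
from h import *
p,M=shoot('wrist','w7.png')
for t in('slot_corner','notch_end','knob_mid','wood_mid'):print(t,lm(p,M,t))
p,M=shoot('top','t7.png');print(lm(p,M,'knob_mid'))
cv2.imwrite('pics/t7c.png',cv2.resize(p['pixels'][190:285,130:260,::-1],None,fx=5,fy=5))
E
```

```text
time_s: 10.6
tool_pos: [0.4349, 0.3474, 0.0511]
ee_rot: [[-0.994, -0.11, -0.0], [-0.11, 0.994, -0.0], [0.0, -0.0, -1.0]]
force: [-0.0, 0.6, 0.6]
grip_width: -0.0003
time_s: 11.27
tool_pos: [0.4548, 0.3496, 0.0512]
ee_rot: [[-0.994, -0.11, 0.0], [-0.11, 0.994, -0.0], [-0.0, -0.0, -1.0]]
force: [-0.6, -0.9, 0.6]
grip_width: 0.0001
slot_corner [([0.4626, 0.3603, 0.0002], 0.42)]
notch_end []
knob_mid []
wood_mid [([0.4497, 0.4377, 0.0271], 0.9)]
[]
```

View pics/w7.png

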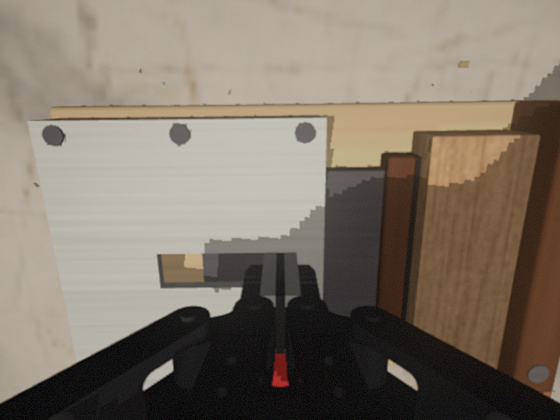

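The knob is straight in front of the fingers, seen red through the gap at (280,370), and the block is up near the fence. Continuing gently.

```bash
python3 -m creep '{"translation":[[-0.002,0,0],[-0.002,0,0],[-0.002,0,0],[-0.002,0,0],[-0.001,0,0],[-0.001,0,0],[-0.0005,0,0],[0,0,0]],"turn":[[0,0,0],[0,0,0],[0,0,0],[0,0,0],[0,0,0],[0,0,0],[0,0,0],[0,0,0]]}'
python3 -m creep '{"translation":[[-0.0005,0,0],[-0.0005,0,0],[-0.0005,0,0],[-0.0005,0,0],[0,0,0],[0,0,0],[0,0,0],[0,0,0]],"turn":[[0,0,0],[0,0,0],[0,0,0],[0,0,0],[0,0,0],[0,0,0],[0,0,0],[0,0,0]]}'
```

```text
time_s: 12.28
tool_pos: [0.4649, 0.3508, 0.0513]
ee_rot: [[-0.994, -0.11, 0.0], [-0.11, 0.994, 0.0], [-0.0, 0.0, -1.0]]
force: [-0.4, 0.0, -0.9]
grip_width: -0.0
time_s: 12.95
tool_pos: [0.4667, 0.351, 0.0513]
ee_rot: [[-0.994, -0.111, 0.0], [-0.111, 0.994, 0.0], [-0.0, 0.0, -1.0]]
force: [-1.3, 0.5, -0.6]
grip_width: -0.0
```

```bash
for i in 1 2; do :; done; python3 -m creep '{"translation":[[-0.0005,0,0],[-0.0005,0,0],[-0.0005,0,0],[-0.0005,0,0],[0,0,0],[0,0,0],[0,0,0],[0,0,0]],"turn":[[0,0,0],[0,0,0],[0,0,0],[0,0,0],[0,0,0],[0,0,0],[0,0,0],[0,0,0]]}'
python3 - <<'E'
from h import *
p,M=shoot('scene')
for t in('knob_mid','notch_end','slot_corner'):print(t,lm(p,M,t))
cv2.imwrite('pics/s8.png',cv2.resize(p['pixels'][230:370,130:300,::-1],None,fx=4,fy=4))
E
```

```text
time_s: 13.62
tool_pos: [0.4687, 0.3512, 0.0513]
ee_rot: [[-0.994, -0.111, 0.0], [-0.111, 0.994, 0.0], [-0.0, 0.0, -1.0]]
force: [-1.2, 0.5, -0.1]
grip_width: 0.0001
knob_mid []
notch_end [([0.4905, 0.3541, 0.0346], 0.78)]
slot_corner [([0.4622, 0.3514, 0.0368], 0.97)]
```

View pics/s8.png

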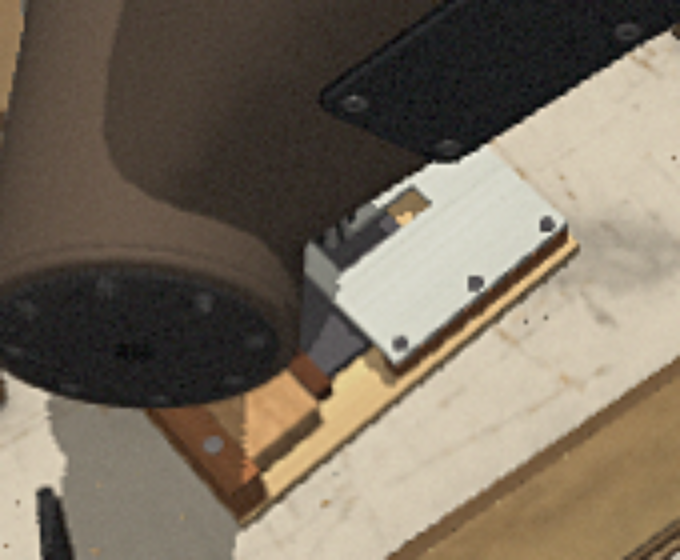

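The arm hides the knob here. The force is still only about 1 N, so I'll keep creeping until it rises.

```bash
python3 -m creep '{"translation":[[-0.0005,0,0],[-0.0005,0,0],[-0.0005,0,0],[-0.0005,0,0],[0,0,0],[0,0,0],[0,0,0],[0,0,0]],"turn":[[0,0,0],[0,0,0],[0,0,0],[0,0,0],[0,0,0],[0,0,0],[0,0,0],[0,0,0]]}'
python3 -m creep '{"translation":[[-0.0005,0,0],[-0.0005,0,0],[-0.0005,0,0],[0,0,0],[0,0,0],[0,0,0],[0,0,0],[0,0,0]],"turn":[[0,0,0],[0,0,0],[0,0,0],[0,0,0],[0,0,0],[0,0,0],[0,0,0],[0,0,0]]}'
```

```text
time_s: 14.48
tool_pos: [0.4692, 0.3512, 0.0513]
ee_rot: [[-0.994, -0.11, -0.002], [-0.11, 0.994, -0.001], [0.002, -0.001, -1.0]]
force: [-10.2, 1.5, 3.9]
grip_width: 0.0001
time_s: 15.15
tool_pos: [0.4694, 0.3511, 0.0512]
ee_rot: [[-0.994, -0.11, -0.004], [-0.11, 0.994, -0.001], [0.004, -0.001, -1.0]]
force: [-16.6, 2.6, 8.7]
grip_width: -0.0003
```

It has hit a firm stop at TCP x 0.4693, against a predicted 0.469, so the knob is home. I'll back straight off, rise and look.

```bash
python3 -m creep '{"translation":[[0.005,0,0],[0.01,0,0],[0.01,0,0],[0,0,-0.03],[0,0,-0.04],[0,0,-0.04],[0,0,-0.04],[0,-0.03,-0.02]],"turn":[[0,0,0],[0,0,0],[0,0,0],[0,0,0],[0,0,0],[0,0,0],[0,0,0],[0,0,0]]}'
python3 -m creep '{"translation":[[0,-0.04,0],[0,-0.04,0],[0,-0.04,0],[0,-0.04,0],[0,0,0],[0,0,0],[0,0,0],[0,0,0]],"turn":[[0,0,0],[0,0,0],[0,0,0],[0,0,0],[0,0,0],[0,0,0],[0,0,0],[0,0,0]]}'
python3 - <<'E'
from h import *
p,M=shoot('wrist','w9.png')
for t in('knob_mid','notch_end','slot_corner','wood_mid','fence_face','jig'):print(t,lm(p,M,t))
p,M=shoot('scene')
for t in('knob_mid','notch_end','slot_corner','wood_mid','fence_face','jig','sanding_block_mid','oak_offcut_mid','marker_mid'):print(t,lm(p,M,t))
E
```

```text
time_s: 15.82
tool_pos: [0.4519, 0.3228, 0.2265]
ee_rot: [[-0.993, -0.114, 0.006], [-0.114, 0.994, 0.005], [-0.006, 0.004, -1.0]]
force: [2.0, 0.3, 1.6]
grip_width: -0.0004
time_s: 16.48
tool_pos: [0.4682, 0.1607, 0.2213]
ee_rot: [[-0.994, -0.111, 0.0], [-0.111, 0.994, 0.0], [-0.0, 0.0, -1.0]]
force: [0.4, 0.6, 0.6]
grip_width: 0.0002
knob_mid [([0.4893, 0.3537, 0.0583], 0.78)]
notch_end [([0.4919, 0.351, 0.034], 0.66)]
slot_corner [([0.465, 0.3513, 0.0328], 0.76), ([0.595, -0.1066, 0.0129], 0.66)]
wood_mid []
fence_face []
jig [([0.461, 0.3622, -0.0038], 0.76)]
knob_mid [([0.4912, 0.3525, 0.0535], 0.61), ([0.443, 0.44, 0.0221], 0.26)]
notch_end [([0.4921, 0.3545, 0.0328], 0.79), ([0.4459, 0.4395, 0.0229], 0.32)]
slot_corner [([0.4618, 0.3531, 0.0367], 0.82)]
wood_mid [([0.4436, 0.4367, 0.023], 0.87)]
fence_face [([0.4458, 0.4588, 0.0311], 0.56)]
jig [([0.4559, 0.3586, -0.001], 0.94)]
sanding_block_mid [([0.5729, 0.0228, 0.0183], 0.83)]
oak_offcut_mid [([0.5118, -0.2061, 0.0159], 0.65)]
marker_mid [([0.6041, -0.0997, 0.0087], 0.46)]
```

View pics/w9.png

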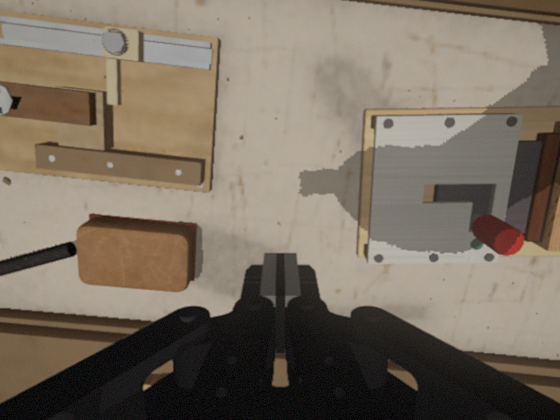

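The knob stands in the notch with its base at (483,225), next to the green dot at (476,243). One last close look at the block against the fence.

```bash
python3 - <<'E'
from h import *
p,M=shoot('scene')
cv2.imwrite('pics/s10.png',cv2.resize(p['pixels'][240:360,140:280,::-1],None,fx=5,fy=5,interpolation=cv2.INTER_CUBIC))
E
```

```text
(no output)
```

View pics/s10.png

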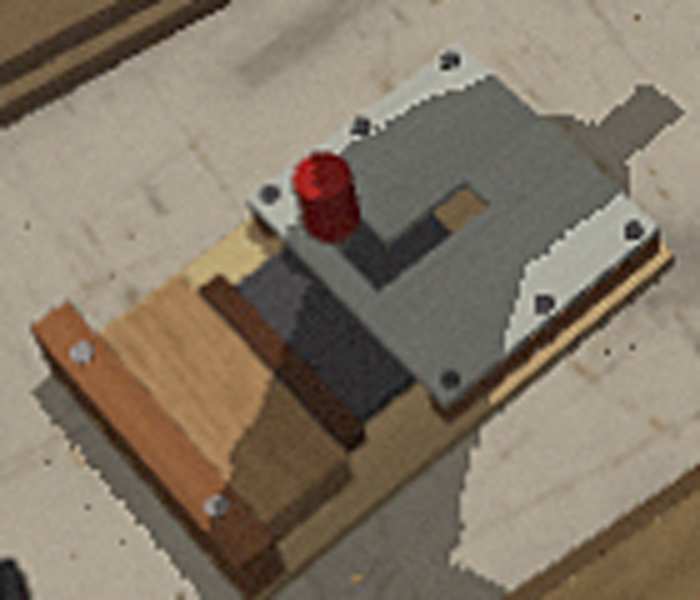

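The block is square between the jaw at (285,360) and the fence at (150,430), with no visible gap. The knob is at (325,200), at the notch end.

```bash
python3 -c "
from station import env
print(env.job_done())"
```

```text
the job is handed in; nothing more can be done
None
```

I pushed the knob along the leg to the corner with the shut fingers, went round to its −x side, and pushed it along the notch to the end. I then backed off clear of everything and handed the job in at about 16.5 s. The hand-in gives no verdict.

**Forces:** the highest readings I saw were about 9.5 N at the corner and 19 N at the notch end, against the 35 N limit. They are the readings at the end of each call, so a short peak in between would not show.

**Knob:** it met a firm stop at TCP x 0.4693, where I expected about 0.469. The two cameras then put it within about 4 mm of their own notch-end estimates, which is as fine as they can tell. The picture shows it at the end of the notch.

**Block:** in the last picture it lies flat and square between jaw and fence, with no visible gap. The network's estimates put its centre about 22 mm from the fence face, which matches a block that is home.

**Bystanders:** the sanding block, oak offcut and marker read within about 7 mm of their starting positions. That is roughly the detection noise, and I never went near them.

**Checks that failed or disagreed:**
- The wrist camera missed the block and the fence in the final look, so those rest on the scene camera alone.
- With the arm over the jig, the knob was hidden from the top and scene cameras. The end of the notch was therefore judged by force first and by picture afterwards.

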